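# Load the sample carrier and snap it into the mixer bay

## Robot

A 6-joint arm with a two-finger parallel gripper is mounted at the origin on the work surface. World frame = base frame: x ahead of the robot, y to its left, z up, the work surface at z = 0. Lengths are in m, angles in rad, forces in N, time in s.
With the tool pointing down it reaches from about 0.3 to 0.825 m from the base axis. Payload 5.4 kg.
Tool frame: the origin (TCP) lies at the very end of the fingers, on their centre line; the grasp point (between the pads) lies 19 mm behind it; z points along the fingers, y is the line along which they close (so a half turn about z gives the same grasp; the last joint's range is limited). The gripper opens to 92 mm and grips with 3 to 60 N. Pads are 20 mm wide; open, the fingers measure 128 mm over their backs; the gripper's body (75 mm by 189 mm) begins 69 mm behind the grasp point.
Start: joints at [1.135, 0.158, 1.597, -0, 1.386, -0.21], TCP at [0.129, 0.56, 0.215] pointing down, gripper open.
Joint ranges: [-2.91, 2.91], [-0.94, 2.29], [0.18, 2.7], [-1.29, 4.43], [0.17, 2.64], [-3, 3]. Speed limits (rad/s): [2.57, 2.57, 3.14, 3.14, 3.14, 3.14].

## Interface

Orientations are given as a rotation vector (axis times angle).
In Python, from workcell import bot gives the robot as it stands. Calls block until the motion is done:
- bot.goto(position, orientation): joint-space move of the TCP to a pose.
- bot.line_to(position, rot=None, max_speed=0.15): straight line of the TCP; rot=None keeps the orientation; max_speed is the mean speed in m/s.
- bot.set_joints(angles): joint-space move.
- bot.set_gripper(opening, newtons=None): opening from 0.0 (shut) to 1.0 (fully open); newtons is the grip in N (None keeps the last); returns when the fingers have stopped.
- bot.hold(seconds).
- bot.inverse_kinematics(position, orientation): joint angles nearest the present ones, or None.
- bot.read_camera(name): name is "scene" or "top" or "wrist"; returns a dict with "pixels" (400x640x3 uint8, blue, green, red), "fx", "fy", "cx", "cy" (pixels), "k1" (the pictures are not rectified: a ray, as slopes to the right and down, at radius r is drawn at 1 + k1 r^2 times it, then the intrinsics apply), "R" (3x3) and "t" (3): a world point X has camera coordinates R X + t. Camera axes: x right, y down, z forward; pixel columns grow to the right and rows downward; lengths in m; the calibration is good to about 2 mm. A picture is of the moment at which its call begins. There is no depth.
A pose or a line that the arm cannot do raises bot.MotionError and nothing moves.
- bot.job_done(): hands the job in; it is judged then, once.
Readings, each from a call of its own:
- bot.current_clock(): time.
- bot.current_joints(): joint angles.
- bot.current_joint_vel(): joint speeds.
- bot.current_effort(): joint torques, N m.
- bot.current_ee_pos(): TCP position.
- bot.current_tool_rot(): TCP orientation.
- bot.current_contact_force(): force on the tool from outside, world axes, zero at the start.
- bot.current_ft_torque(): the same for the moment, N m.
- bot.current_opening(): opening from 0.0 (shut) to 1.0 (fully open).
- bot.current_grip_force(): force on a finger pad.
Only numpy, scipy, OpenCV 4.12 (cv2) and the standard library are available. Lean on these libraries where they do the work, as an engineer would, in place of code of your own. Each camera call takes 0.05 s, during which the arm holds its last target. There are 200 camera calls.

## Task

Stand all the squat amber sample jars upright on the floor of the carrier's round tin, one in the middle and the others round it, while the carrier is still outside the mixer. Then slide the loaded carrier along the bench, without lifting it, front edge first into the mixer bay until it is fully home and the spring catch has clicked shut behind it; let go, and leave everything else on the bench standing where it is.

Things in the scene. Friction and masses are not known exactly. Their poses are not given: they have to be found in the camera images.
- carrier: the sample carrier, loose on the bench: a 144 x 144 x 10 mm aluminium slide plate bearing a round steel tin, with a tongue at its rear 40 mm wide and 10 mm thick from y = -72 to -125 mm; 0.45 kg empty. Origin: centre of the square plate's underside, z up; +y is the front, which enters the bay first. The plate's rear corners, at x = +-72, y = -72 mm, are free for the catch
- tin (a point): centre of the tin's floor, 10 mm above the carrier's origin (axes as the carrier's). Open round tin: inside diameter 131 mm (12-sided lining), wall 3 mm, rim 26 mm above the floor. Seven jars fit only in a hexagon, one in the middle and six round it about 43 mm out
- grip (a point): a point in the upright black grip plate on the carrier's tongue, 115 mm behind the carrier's origin (-y), 42 mm above the bench; the plate is 12 mm thick along the carrier's y, 40 mm wide along its x, stands from z = 10 to 48 mm, with 40 mm free between it and the tin
- bay: the mixer bay, fixed on the bench: two guides 24 mm high with inner faces at x = +-74 mm, a stop bar behind, then the white drive housing 220 mm wide and 120 mm high. Origin: on the bench, where the carrier's origin lies when it is fully home against the stop, axes then parallel; the carrier slides in along +y, on the bench itself
- mouth (a point): point on the bay's centre line, on the bench, 290 mm before the bay's origin (-y): with the carrier's origin here, it is clear of the mouth. The flared guide ends reach out to bay x = -97, y = -150 and x = +97, y = -185 mm
- catch (a joint): spring catch on the +x side of the bay: a steel strip on edge, 55 mm long, 8 mm thick, pivoted at bay x = 79, y = -129 mm. In rad: 0 at rest, growing to at most 0.45 as its end is pushed outwards. The passing carrier pushes it out to about 0.2 against 2 to 4 N; it springs back to 0 behind the rear corner when the carrier's origin passes about y = -2 mm. Pushing the loaded carrier takes 3 to 12 N
- catch_tip (a point): inner corner of the free end of the spring catch, 23 mm above the bench; at rest it stands 11 mm inside the guide's face line, at bay x = 63, y = -76 mm
- jar1: one of the squat stoppered sample jars (5 to 7 are there, all alike, 60 g each): amber glass body 40 mm in diameter and 34 mm high with a chamfered foot, and on it, centred, a white cylindrical stopper 16 mm in diameter from 34 to 58 mm, by which it is gripped from above. Origin: centre of the underside, z up
- jar2: a squat stoppered sample jar, exactly like jar1
- jar3: a squat stoppered sample jar, exactly like jar1
- jar4: a squat stoppered sample jar, exactly like jar1
- jar5: a squat stoppered sample jar, exactly like jar1
- jar6: a squat stoppered sample jar, exactly like jar1
- jar7: a squat stoppered sample jar, exactly like jar1
- reagent: bystander: amber reagent bottle, 66 mm diameter, 130 mm high; origin under its centre
- beaker: bystander: glass beaker, 72 mm diameter, 85 mm high; origin under its centre
- pot: bystander: white pot with a wide cap, 48 mm diameter, 55 mm high; origin under its centre
- vial: bystander: clear straight vial with a wide black cap, 36 mm diameter, 50 mm high; origin under its centre
- tip_box: bystander: pipette-tip box 85 x 120 x 53 mm; origin under its centre
Not all that is in view belongs to the job. What is shaped like the jar5 but pink is not meant.

How it is judged:
By the outcome, as a careful person would: the job done as asked, in the order asked, and still so for the second after the job is handed in, with the robot touching nothing.
Of jar1, jar2, jar3, jar4, jar5, jar6, jar7 only 5 to 7 are there at a start; the rules pass over those that are not, and their reading is None.
At some moment in a run one of jar1, jar2, jar3, jar4, jar5, jar6, jar7, carrier may be knocked a few centimetres aside while the robot is not near it.
It also fails if it takes over 208 s, if anything falls off the work surface, if the arm or the gripper's body presses on something with over 40 N, if the wrist force passes 120 N, or if a joint passes its speed limit or range.

## Working session

There is one attempt and no reset: what is moved stays moved. The work goes in short steps, each a Python script; the robot and the scene stay as the last script left them, time stands still between calls to the robot, and variables do not carry over. Pictures are saved under pics/ and viewed, at most 14 in all, crops included, and the job is handed in when it is done.

```bash
ls; mkdir -p pics; python3 - <<'E'
from workcell import bot
import cv2,numpy as np
for n in("scene","top"):
    c=bot.read_camera(n);cv2.imwrite(f"pics/{n}0.png",c["pixels"])
    print(n,c["fx"],c["cx"],c["cy"],c["k1"],np.round(-c["R"].T@c["t"],3),np.round(c["R"],2).tolist())
print(bot.current_clock(),bot.current_tool_rot())
E
```

```text
pics
scene 391.1199788767513 316.3681905055924 194.44673116322994 -0.07773053202913228 [ 1.015 -0.136  0.787] [[0.37, 0.93, -0.0], [0.8, -0.32, -0.51], [-0.47, 0.19, -0.86]]
top 477.6221607838302 324.58811805005257 199.3504759904909 -0.14521933078106802 [3.870e-01 1.000e-03 1.153e+00] [[-0.02, -1.0, -0.02], [-0.98, 0.03, -0.19], [0.19, 0.01, -0.98]]
0.1 [-3.53881346e-01 -3.12103310e+00  2.53579650e-03]
```

View pics/top0.png

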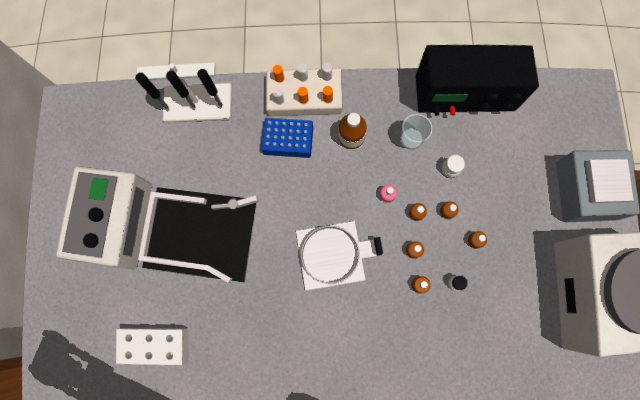

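View pics/scene0.png

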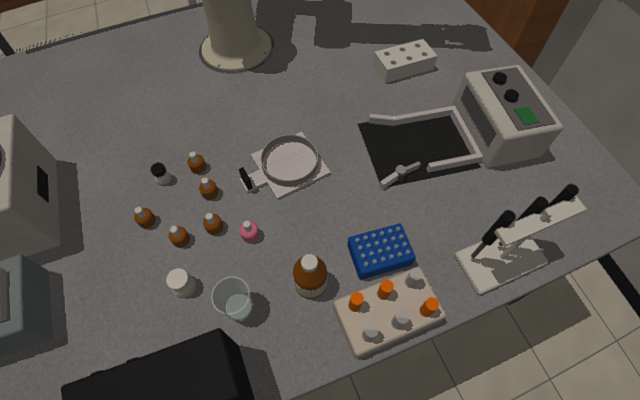

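Top view: amber jar candidates are at (418,211), (449,209), (415,249), (422,285) and (479,240). Lookalikes are the pink jar at (388,192), the large reagent bottle at (352,130), the black-capped vial at (459,283) and the white pot at (455,165). The orange-capped tubes at (303,95) are also amber-ish. The five small amber, white-stoppered ones match the description. The carrier is at (330,255) with its grip toward the right, and the bay is at (200,235) with its mouth facing the carrier.

```bash
cat > h.py <<'E'
from workcell import bot
import cv2,numpy as np
from scipy.spatial.transform import Rotation as Ro
def K(c): return np.array([[c["fx"],0,c["cx"]],[0,c["fy"],c["cy"]],[0,0,1.]])
def onplane(c,uv,z):
    uv=np.asarray(uv,float).reshape(-1,1,2)
    n=cv2.undistortPoints(uv,K(c),np.array([c["k1"],0,0,0.])).reshape(-1,2)
    d=np.c_[n,np.ones(len(n))]@c["R"]; o=-c["R"].T@c["t"]
    return o[:2]+d[:,:2]*((z-o[2])/d[:,2])[:,None]
def tri(c1,p1,c2,p2):
    A=[];b=[]
    for c,p in((c1,p1),(c2,p2)):
        o=-c["R"].T@c["t"]; q=np.r_[onplane(c,[p],0)[0],0]; d=(q-o)/np.linalg.norm(q-o)
        P=np.eye(3)-np.outer(d,d); A.append(P); b.append(P@o)
    return np.linalg.lstsq(np.vstack(A),np.hstack(b),rcond=None)[0]
def project(c,X):
    return cv2.projectPoints(np.asarray(X,float).reshape(-1,1,3),cv2.Rodrigues(c["R"])[0],c["t"],K(c),np.array([c["k1"],0,0,0.]))[0].reshape(-1,2)
def blobs(m,lo,hi):
    n,_,s,ce=cv2.connectedComponentsWithStats(m.astype(np.uint8))
    return [(ce[i],s[i]) for i in range(1,n) if lo<=s[i][4]<=hi]
def amber(c):
    h=cv2.cvtColor(c["pixels"],cv2.COLOR_BGR2HSV).astype(int)
    return (h[...,0]>=4)&(h[...,0]<=18)&(h[...,1]>150)&(h[...,2]>40)
def white(c):
    h=cv2.cvtColor(c["pixels"],cv2.COLOR_BGR2HSV).astype(int)
    return (h[...,1]<70)&(h[...,2]>165)
def jars(c,lo=60,hi=500):
    """stopper-top centroids (pixel) of the jars: white patch adjacent to a small amber blob"""
    out=[]; w=white(c)
    for ce,s in blobs(cv2.morphologyEx(amber(c).astype(np.uint8),cv2.MORPH_CLOSE,np.ones((3,3))),lo,hi):
        x,y,ww,hh,a=s; x0,y0=max(x-3,0),max(y-8,0)
        r=blobs(w[y0:y+hh+3,x0:x+ww+3],6,200)
        if r:
            b=max(r,key=lambda r:r[1][4]); out.append((b[0]+[x0,y0],b[1][4],a,s[:4].tolist()))
    return out
E
python3 - <<'E'
from h import *
T=bot.read_camera("top");S=bot.read_camera("scene")
js=jars(S,60,600)
for p,n,a,s in jars(T):
    g=onplane(T,[p],.056)[0]
    q=project(S,[*g,.056])[0]
    b=min(js,key=lambda j:np.hypot(*(j[0]-q))) if js else None
    print(np.round(p,1),n,a,s,"plane",np.round(g,4),"tri",np.round(tri(T,p,S,b[0]),4) if b else None)
crop=T["pixels"][150:330,50:400]
cv2.imwrite("pics/c1.png",cv2.resize(crop,None,fx=2.28,fy=2.28,interpolation=cv2.INTER_CUBIC))
crop=T["pixels"][150:310,360:510]
cv2.imwrite("pics/c2.png",cv2.resize(crop,None,fx=3.7,fy=3.7,interpolation=cv2.INTER_CUBIC))
W=bot.read_camera("wrist");R=Ro.from_rotvec(bot.current_tool_rot()).as_matrix();p=bot.current_ee_pos()
print("wrist cam in tool",np.round(R.T@(-W["R"].T@W["t"]-p),3),np.round(W["R"]@R,2).tolist(),W["fx"],W["k1"])
E
```

```text
[353.3 118.4] 132 441 [339, 115, 27, 27] plane [ 0.8019 -0.061 ] tri [ 0.7178 -0.1166  0.2921]
[636.8 166.4] 32 96 [635, 171, 5, 31] plane [ 0.6662 -0.7786] tri [ 0.6208 -0.3958  0.3637]
[420.2 208.9] 36 173 [409, 203, 18, 17] plane [ 0.5742 -0.209 ] tri [ 0.5747 -0.2098  0.053 ]
[452.8 207.3] 32 172 [440, 202, 18, 17] plane [ 0.5759 -0.2867] tri [ 0.5767 -0.2879  0.0516]
[481.6 237.6] 33 185 [468, 232, 19, 16] plane [ 0.5023 -0.3499] tri [ 0.5026 -0.3514  0.053 ]
[417.2 248.1] 36 169 [406, 242, 18, 16] plane [ 0.483  -0.1968] tri [ 0.4834 -0.1983  0.0512]
[423.7 284.2] 36 180 [412, 277, 18, 16] plane [ 0.3999 -0.2071] tri [ 0.4026 -0.2182 -0.0567]
wrist cam in tool [ 0.074  0.    -0.169] [[-0.0, 1.0, 0.0], [-0.96, 0.0, -0.27], [-0.27, -0.0, 0.96]] 296.1091984352921 -0.011010086874213064
```

View crops.

View pics/c2.png

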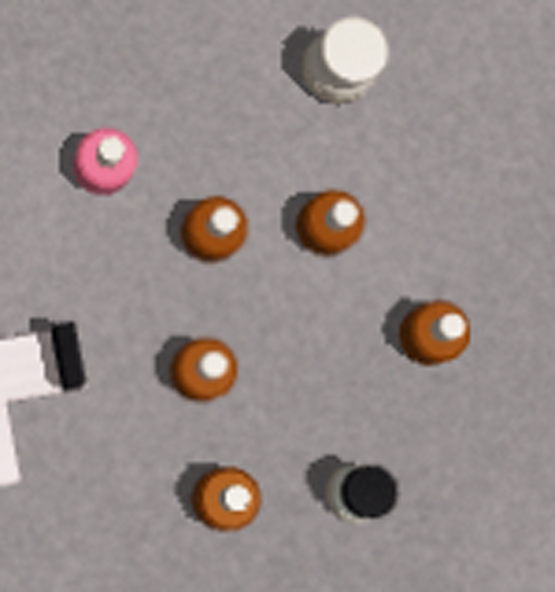

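View pics/c1.png

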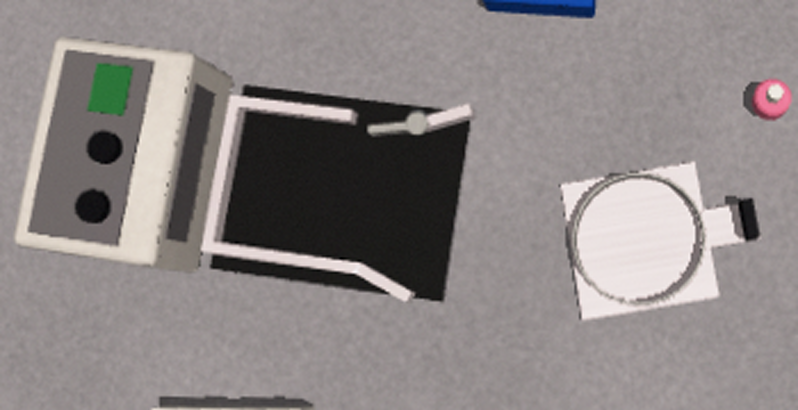

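The close crop confirms five amber jars with white stoppers; pink, pot (354,50) and vial (368,492) are distinct. The second crop shows the bay with the catch on the upper (+x) guide at (395,127), and the carrier tin at (638,238) with its grip at (745,218). Next I'll look at the bay and carrier with the wrist camera.

```bash
cat >> h.py <<'E'
def rot(a):
    "tool down, closing line along world angle a"
    y=np.array([np.cos(a),np.sin(a),0]);z=np.array([0,0,-1.])
    return Ro.from_matrix(np.c_[np.cross(y,z),y,z]).as_rotvec()
def best(p,a):
    "of the two half-turn choices, the one with the last joint nearest zero"
    c=[(abs(q[5]),rot(b)) for b in(a,a+np.pi) for q in [bot.inverse_kinematics(p,rot(b))] if q is not None]
    return min(c,key=lambda t:t[0])[1]
def save(c,n): cv2.imwrite(f"pics/{n}.png",c["pixels"])
E
python3 - <<'E'
from h import *
T=bot.read_camera("top")
tin=onplane(T,[[330,254]],.036)[0]; mid=onplane(T,[[200,235]],0)[0]
print("tin",tin,"bay",mid)
import pickle
for n,p in(("wbay",mid),("wcar",tin)):
    P=[*p,.27]; r=best(P,np.pi/2); bot.goto(P,r)
    W=bot.read_camera("wrist"); save(W,n); pickle.dump(W,open(n+".pkl","wb"))
    print(n,bot.current_joints().round(2) if hasattr(bot.current_joints(),'round') else bot.current_joints(),np.round(-W["R"].T@W["t"],3),bot.current_clock())
E
```

```text
tin [0.47681509 0.00465127] bay [0.5333659  0.32348219]
wbay [ 0.35  0.25  1.38  0.    1.51 -1.22] [0.458 0.324 0.439] 2.075
wcar [-0.24 -0.14  1.78  0.    1.49  1.33] [0.552 0.005 0.439] 4.3
```

View pics/wbay.png

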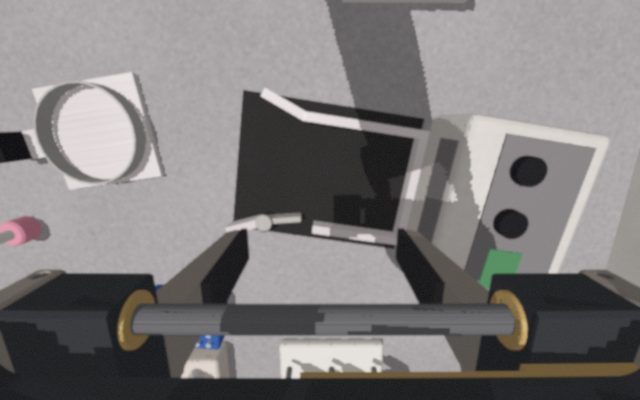

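View pics/wcar.png

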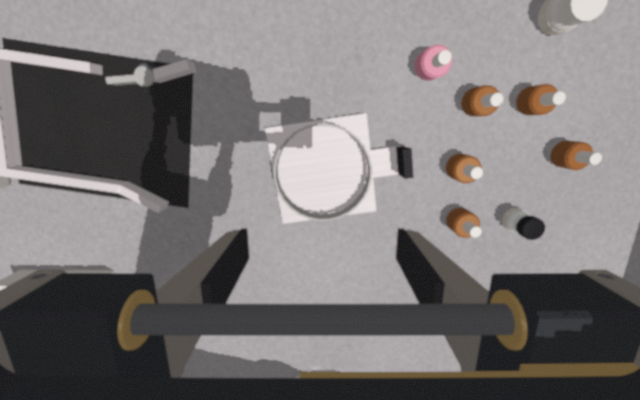

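Wrist bay view: the catch pivot is at (263,223), flare tip at (265,93), and the black mat corners are visible. Wrist carrier view: tin centre (322,169), grip top (405,162), plate corners near (265,127), (366,113), (376,211) and (284,223). I'll measure both now.

```bash
cat >> h.py <<'E'
def big(c,k=4):
    "upscaled grey-level HSV value; pixel p of big -> (p+.5)/k-.5"
    return cv2.cvtColor(cv2.resize(c["pixels"],None,fx=k,fy=k,interpolation=cv2.INTER_CUBIC),cv2.COLOR_BGR2HSV)
def outline(c,mask,k,z):
    cs=max(cv2.findContours(mask,cv2.RETR_EXTERNAL,cv2.CHAIN_APPROX_NONE)[0],key=cv2.contourArea).reshape(-1,2)
    return onplane(c,(cs+.5)/k-.5,z)
def seedmask(c,m,seed,k=4):
    _,l=cv2.connectedComponents(m.astype(np.uint8)); u,v=(np.asarray(seed)*k).astype(int)
    w=l[v-30:v+30,u-30:u+30]; w=w[w>0]
    return (l==np.bincount(w).argmax()).astype(np.uint8)*255
def ang(v): return np.arctan2(v[1],v[0])
def carrier(c,guess,thr=195):
    """plate square on z=.010 -> centre, angle of carrier +y, side lengths; grip top centroid on z=.048 fixes the direction"""
    k=4;h=big(c,k); s=project(c,[*guess,.01])[0]
    m=seedmask(c,(h[...,2]>thr)&(h[...,1]<60),s,k)
    m=cv2.morphologyEx(m,cv2.MORPH_CLOSE,np.ones((25,25)))
    px=np.linalg.norm(np.diff(project(c,[[*guess,.01],[guess[0],guess[1]+.1,.01]]),axis=0))*10*k
    n=int(.055*px); e=cv2.getStructuringElement(cv2.MORPH_ELLIPSE,(n,n))
    f=cv2.drawContours(np.zeros_like(m),[max(cv2.findContours(m,cv2.RETR_EXTERNAL,2)[0],key=cv2.contourArea)],-1,255,-1)
    o=cv2.morphologyEx(f,cv2.MORPH_OPEN,e)
    (ctr,sz,_)=r=cv2.minAreaRect((outline(c,o,k,.01)*1000).astype(np.float32)); ctr=np.array(ctr)/1000
    b=cv2.boxPoints(r); edges=[b[1]-b[0],b[2]-b[1]]
    dark=(h[...,2]<45).astype(np.uint8)
    g=[onplane(c,[(ce+.5)/k-.5],.046)[0] for ce,s_ in blobs(dark,300,8000)]
    g=[x for x in g if .09<np.linalg.norm(x-ctr)<.14]
    if not g: return ctr,None,np.array(sz),None
    g=min(g,key=lambda x:abs(np.linalg.norm(x-ctr)-.115)); d=(ctr-g)
    a=max([s_*x for x in edges for s_ in(1,-1)],key=lambda x:x@d)
    return ctr,ang(a),np.array(sz),(g,ang(d))
E
python3 - <<'E'
from h import *
import pickle
T=bot.read_camera("top");T["pixels"]=cv2.imread("pics/top0.png")
W=pickle.load(open("wcar.pkl","rb"));B=pickle.load(open("wbay.pkl","rb"))
for n,c in(("top",T),("wcar",W),("wbay",B)):
    for thr in(185,205):
        try: print(n,thr,carrier(c,(.477,.005),thr))
        except Exception as e: print(n,e)
for n,c in(("top",T),("wbay",B),("wcar",W)):
    h=big(c); s=project(c,[.52,.30,0])[0]
    try:
        m=seedmask(c,h[...,2]<52,s); m=cv2.morphologyEx(m,cv2.MORPH_OPEN,np.ones((9,9)))
        o=outline(c,m,4,0)*1000; r=cv2.minAreaRect(o.astype(np.float32)); print(n,"mat",r,np.round(cv2.boxPoints(r)).tolist())
    except Exception as e: print(n,e)
E
```

```text
top 185 (array([ 0.477621  , -0.00169145]), np.float32(1.7171336), array([145.30583191, 157.04664612]), (array([ 0.49214964, -0.10664429]), np.float64(1.708352266078068)))
top 205 (array([0.47928116, 0.00829022]), np.float32(1.8646622), array([121.8122406 , 123.66353607]), (array([ 0.49214964, -0.10664429]), np.float64(1.68229555570171)))
wcar 185 (array([ 0.48408679, -0.00618813]), np.float32(2.1988657), array([112.50920105, 154.43051147]), (array([ 0.49876125, -0.09997896]), np.float64(1.725997475567215)))
wcar 205 (array([0.47515552, 0.00437572]), np.float32(2.1265345), array([108.34620667, 125.38952637]), (array([ 0.49876125, -0.09997896]), np.float64(1.7932590614527923)))
wbay 185 (array([0.48114719, 0.00251843]), None, array([115.61456299, 117.71125031]), None)
wbay 205 (array([0.48110339, 0.00231065]), None, array([113.81826019, 114.94391632]), None)
top mat ((537.8731689453125, 326.8341979980469), (257.9839782714844, 203.85447692871094), 81.33720397949219) [[418.0, 215.0], [619.0, 184.0], [658.0, 439.0], [457.0, 470.0]]
wbay mat ((549.4517822265625, 393.5025634765625), (104.28665924072266, 143.65345764160156), 81.4186782836914) [[471.0, 353.0], [613.0, 331.0], [628.0, 434.0], [486.0, 456.0]]
wcar mat ((533.3153076171875, 321.526611328125), (248.38612365722656, 192.7753143310547), 81.74290466308594) [[420.0, 212.0], [611.0, 185.0], [647.0, 431.0], [456.0, 458.0]]
```

```bash
cat >> h.py <<'E'
def caliper(c,p0,p1,z,sign,step=.0004):
    "strongest brightness step (sign +1 rising) from world xy p0 to p1 at height z"
    p0,p1=np.array(p0),np.array(p1);n=int(np.linalg.norm(p1-p0)/step);t=np.linspace(0,1,n)[:,None]
    P=p0+(p1-p0)*t; uv=project(c,np.c_[P,np.full(n,z)]).astype(np.float32)
    g=cv2.GaussianBlur(cv2.cvtColor(c["pixels"],cv2.COLOR_BGR2GRAY),(3,3),0)
    v=cv2.remap(g.astype(np.float32),uv[:,:1],uv[:,1:],cv2.INTER_LINEAR).ravel()
    d=sign*np.gradient(cv2.GaussianBlur(v[:,None],(1,9),0).ravel()); i=int(d.argmax())
    return P[i],d[i]
def frame(a): return np.c_[[np.sin(a),-np.cos(a)],[np.cos(a),np.sin(a)]]  # columns: local x,y axes for +y at angle a
def edge(c,o,a,side,offs,z,near,far,sign):
    "caliper along local direction side at lateral offsets; robust line -> (mean local coordinate along side at offset 0, slope)"
    F=frame(a);s=np.array(side,float);l=np.array([s[1],s[0]]);l=np.abs(l)
    pts=[caliper(c,o+F@(s*far+l*f),o+F@(s*near+l*f),z,sign) for f in offs]
    q=np.array([F.T@(p-o) for p,_ in pts]); u=q@s; 
    co=np.polyfit(offs,u,1); r=u-np.polyval(co,offs); ok=np.abs(r-np.median(r))<.003
    if ok.sum()>3: co=np.polyfit(np.array(offs)[ok],u[ok],1)
    return co[1],co[0],ok.sum()
def plate(c,o,a,it=3,verbose=False):
    o=np.array(o,float); L=np.r_[np.linspace(-.064,-.03,9),np.linspace(.03,.064,9)]
    for _ in range(it):
        e=[edge(c,o,a,s,L,.010,.062,.086,+1) for s in((1,0),(-1,0),(0,1),(0,-1))]
        dx,dy=(e[0][0]-e[1][0])/2,(e[2][0]-e[3][0])/2
        w=(e[0][0]+e[1][0],e[2][0]+e[3][0])
        # slope: side +x: x=c+m*y -> rotate by -m ; side +y: y=c+m*x -> rotate by +m
        da=np.median([-e[0][1],e[1][1],e[2][1],-e[3][1]])
        o=o+frame(a)@[dx,dy]; a=a+da
    return o,a,np.round(w,4),[x[2] for x in e],np.round([-e[0][1],e[1][1],e[2][1],-e[3][1]],3)
E
python3 - <<'E'
from h import *
import pickle
T=bot.read_camera("top");T["pixels"]=cv2.imread("pics/top0.png")
W=pickle.load(open("wcar.pkl","rb"));B=pickle.load(open("wbay.pkl","rb"))
for n,c in(("top",T),("wcar",W)):
    r=plate(c,(.4765,.003),1.71); print(n,*r, "grip",r[0]-.115*np.array([np.cos(r[1]),np.sin(r[1])]))
a=np.radians(81.37); F=frame(a)
o=np.array([.5385,.327]); # provisional bay origin near mat centre
Y=np.linspace(-.03,.04,15)
for n,c in(("top",T),("wcar",W),("wbay",B)):
    for nm,s,z,offs in(("low z24",(-1,0),.024,Y),("low z0",(-1,0),0,Y),("up z0",(1,0),0,Y),("up z24",(1,0),.024,Y),("stop z0",(0,1),0,np.linspace(-.05,.05,15)),("stop z24",(0,1),.024,np.linspace(-.05,.05,15))):
        e=edge(c,o,a,s,offs,z,.05,.12,-1); print(n,nm,np.round(e,4))
    e=edge(c,o,a,(0,-1),np.linspace(-.08,.05,15),0,.1,.16,-1);print(n,"front mat",np.round(e,4))
E
```

```text
top [0.47673477 0.00476672] 1.7115194767169954 [0.144  0.1438] [np.int64(18), np.int64(18), np.int64(17), np.int64(18)] [-0.001 -0.    -0.001  0.002] grip [ 0.49286457 -0.10909649]
wcar [0.47829848 0.00421462] 1.7132515774090613 [0.1444 0.1442] [np.int64(18), np.int64(18), np.int64(17), np.int64(18)] [-0.001 -0.001 -0.001  0.001] grip [ 0.49462548 -0.10962047]
top low z24 [7.46e-02 4.70e-03 1.50e+01]
top low z0 [7.41e-02 2.20e-03 1.50e+01]
top up z0 [ 0.0888 -0.4023  5.    ]
top up z24 [ 0.0855 -0.4931  5.    ]
top stop z0 [ 1.188e-01 -1.300e-03  1.500e+01]
top stop z24 [1.121e-01 1.800e-03 1.500e+01]
top front mat [ 1.3e-01 -8.0e-04  1.5e+01]
wcar low z24 [9.18e-02 2.10e-03 1.50e+01]
wcar low z0 [ 1.008e-01 -1.100e-03  8.000e+00]
wcar up z0 [ 0.0914 -0.4446  5.    ]
wcar up z24 [0.0732 0.016  4.    ]
wcar stop z0 [ 0.1188 -0.     15.    ]
wcar stop z24 [9.65e-02 3.10e-03 1.50e+01]
wcar front mat [ 1.305e-01 -1.000e-04  1.500e+01]
wbay low z24 [ 7.22e-02 -1.20e-03  1.50e+01]
wbay low z0 [ 7.18e-02 -3.20e-03  1.50e+01]
wbay up z0 [1.027e-01 2.800e-03 1.500e+01]
wbay up z24 [ 0.0928  0.     15.    ]
wbay stop z0 [ 0.1188 -0.     15.    ]
wbay stop z24 [1.133e-01 1.200e-03 1.500e+01]
wbay front mat [ 1.298e-01 -6.000e-04  1.500e+01]
```

```bash
python3 - <<'E'
from h import *
import pickle
T=bot.read_camera("top");T["pixels"]=cv2.imread("pics/top0.png")
W=pickle.load(open("wcar.pkl","rb"));B=pickle.load(open("wbay.pkl","rb"))
a=np.radians(81.37); F=frame(a)
o=np.array([.5385,.327])+F@[0,.0468]; print("o",o)
for n,c in(("top",T),("wcar",W),("wbay",B)):
    for nm,s,z,offs in(("low z24",(-1,0),.024,np.linspace(-.07,.05,15)),("low z0",(-1,0),0,np.linspace(-.07,.05,15)),("up z0",(1,0),0,np.linspace(-.04,.05,15)),("up z24",(1,0),.024,np.linspace(-.04,.05,15))):
        e=edge(c,o,a,s,offs,z,.055,.1,-1); print(n,nm,np.round(e,4))
    # catch pivot disc and tip expected pixels for a view check
im=cv2.resize(T["pixels"][190:300,120:270],None,fx=5,fy=5,interpolation=cv2.INTER_CUBIC)
def dot(x,y,z,col):
    u,v=project(T,[*(o+F@[x,y]),z])[0]; cv2.circle(im,(int((u+.5-120)*5),int((v+.5-190)*5)),3,col,-1)
for y in(-.05,0,.05): dot(.074,y,0,(0,0,255));dot(-.074,y,.024,(0,255,0))
dot(0,.072,0,(255,255,0));dot(.079,-.129,.024,(255,0,255));dot(.063,-.076,.023,(0,255,255));dot(-.097,-.15,.024,(255,0,0));dot(.097,-.185,.024,(255,0,0))
cv2.imwrite("pics/bay_chk.png",im)
E
```

```text
o [0.54552248 0.37327013]
top low z24 [ 7.44e-02 -4.60e-03  1.50e+01]
top low z0 [ 7.4e-02 -5.9e-03  1.5e+01]
top up z0 [7.55e-02 4.70e-03 1.50e+01]
top up z24 [ 7.17e-02 -1.80e-03  1.50e+01]
wcar low z24 [9.2e-02 1.5e-03 1.5e+01]
wcar low z0 [ 0.0797 -0.     10.    ]
wcar up z0 [ 7.44e-02 -4.10e-03  1.50e+01]
wcar up z24 [ 0.0736 -0.     15.    ]
wbay low z24 [7.23e-02 4.70e-03 1.50e+01]
wbay low z0 [7.19e-02 5.40e-03 1.50e+01]
wbay up z0 [ 7.39e-02 -2.50e-03  1.50e+01]
wbay up z24 [ 9.28e-02 -9.00e-04  1.50e+01]
```

View pics/bay_chk.png

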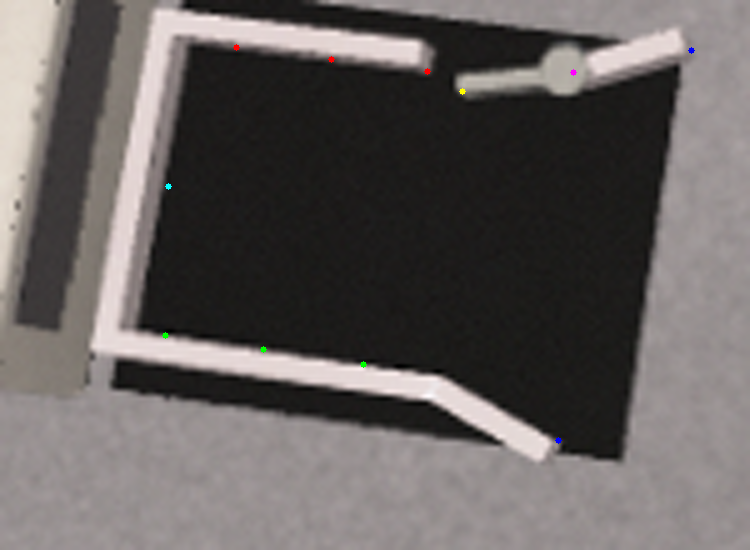

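Overlay check: the projected guide edges, stop face (168,186), catch pivot (573,72) and catch tip (462,91) all fall on their features within about 2 mm. The bay pose is good. Picking the first jar for the middle.

```bash
cat >> h.py <<'E'
import json
BAY=np.array([.5461,.3732]);BA=np.radians(81.4)
UP=.15; OPEN=.54; H=.037
def findjars(cxy):
    T=bot.read_camera("top");S=bot.read_camera("scene");js=jars(S,60,600);out=[]
    for p,n,a,s in jars(T,100,260):
        g=onplane(T,[p],.0565)[0]
        if not(.3<np.hypot(*g)<.8) or np.linalg.norm(g-cxy)<.085: continue
        q=project(S,[*g,.0565])[0]; b=min(js,key=lambda j:np.hypot(*(j[0]-q)),default=None)
        z=None
        if b is not None and np.hypot(*(b[0]-q))<6:
            t=tri(T,p,S,b[0]); z=round(t[2],3)
            if .04<z<.07: g=(g+t[:2])/2
        out.append((g,z,a))
    return out
def getcar(o,a):
    T=bot.read_camera("top"); r=plate(T,o,a)
    ok=np.all(np.abs(r[2]-.144)<.003) and min(r[3])>=12 and np.abs(r[4]).max()<.02
    return r,ok
def go(p,r,v=.3):
    try: bot.line_to(p,r,max_speed=v)
    except bot.MotionError: bot.goto(p,r)
def pick(xy,a):
    P=[*xy,UP]; r=best(P,a); go(P,r); bot.set_gripper(OPEN)
    bot.line_to([*xy,H+.015],max_speed=.2); bot.line_to([*xy,H],max_speed=.05)
    bot.set_gripper(0,25); o=bot.current_opening(); 
    bot.line_to([*xy,UP],max_speed=.2)
    return o*92,bot.current_opening()*92
def place(xy,a,floor=.010):
    P=[*xy,UP]; r=best(P,a); go(P,r,.25)
    f0=bot.current_contact_force()[2]
    bot.line_to([*xy,floor+H+.012],max_speed=.15)
    z=floor+H+.008
    while z>floor+H-.002:
        z-=.002; bot.line_to([*xy,z],max_speed=.03); f=bot.current_contact_force()
        if f[2]-f0>4: break
    bot.set_gripper(.34); bot.line_to([*xy,UP],max_speed=.2)
    return round(z-floor-H,4),np.round(f,1)
E
python3 - <<'E'
from h import *
car=np.array([.4775,.0045]);ca=1.7124
print("pick mm",pick((.4834,-.1978),0),bot.current_clock())
r,ok=getcar(car,ca);print(r,ok)
print(place(car,0),bot.current_clock())
print(findjars(car)); bot.set_gripper(OPEN)
W=bot.read_camera("wrist");save(W,"w1")
E
```

```text
pick mm (15.399217793493994, 15.405774203047478) 9.3667
(array([0.47690428, 0.00495395]), np.float64(1.7118677151886597), array([0.1443, 0.1443]), [np.int64(16), np.int64(17), np.int64(18), np.int64(8)], array([ 0.001, -0.003,  0.   ,  0.01 ])) False
(-0.002, array([-5.2,  1. , 13.8])) 13.5917
[(array([ 0.50219135, -0.35043907]), np.float64(0.053), np.int32(185)), (array([ 0.40028055, -0.20720866]), np.float64(0.053), np.int32(178))]
```

View pics/w1.png

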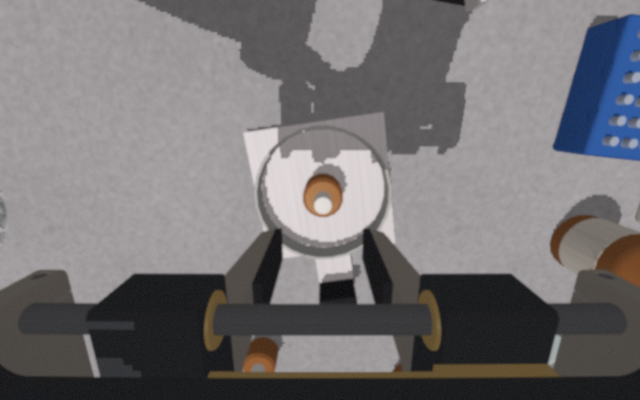

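The first jar stands in the middle of the tin; its stopper is at (322,205) and the wall clearance is even all round. Next I'll check wrist-camera consistency, then fetch the other four with a wrist refinement at each hover.

```bash
cat >> h.py <<'E'
def wj(xy,z=.0565,lo=200,hi=4000):
    "stopper nearest to xy seen by the wrist camera"
    W=bot.read_camera("wrist"); w=white(W); am=cv2.dilate(amber(W).astype(np.uint8),np.ones((5,5)))
    c=[]
    for ce,s in blobs(w,40,1500):
        x,y,ww,hh,_=s
        if am[max(y-3,0):y+hh+3,max(x-3,0):x+ww+3].mean()<.25: continue
        c.append((np.linalg.norm(onplane(W,[ce],z)[0]-xy),onplane(W,[ce],z)[0],ce,s[4]))
    return min(c,key=lambda t:t[0],default=None)
E
python3 - <<'E'
from h import *
car=np.array([.4775,.0045])
print(wj(car,.067)); 
j=(.400,-.207); P=[*j,UP]; go(P,best(P,0)); print(wj(j),bot.current_ee_pos())
P=[j[0],j[1],.2]; go(P,best(P,0)); print(wj(j))
print(getcar(car,1.712)); print(findjars(car),bot.current_clock())
E
```

```text
None
None [ 0.40027862 -0.20582728  0.14986158]
None
((array([0.47663753, 0.00498969]), np.float64(1.7070278224452906), array([0.144 , 0.1438]), [np.int64(18), np.int64(15), np.int64(17), np.int64(17)], array([-0.003, -0.   ,  0.001,  0.013])), np.True_)
[(array([ 0.38427549, -0.21842983]), None, np.int32(145))] 15.7167
```

```bash
python3 - <<'E'
from h import *
im=cv2.imread("pics/w1.png");h=cv2.cvtColor(im,cv2.COLOR_BGR2HSV);print(h[198:213:3,314:332:3].tolist())
W=bot.read_camera("wrist");save(W,"w2");print(bot.current_ee_pos(),project(W,[.4,-.207,.057]))
h=cv2.cvtColor(W["pixels"],cv2.COLOR_BGR2HSV);u,v=project(W,[.4,-.207,.057])[0].astype(int)
print(h[v-12:v+13:4,u-12:u+13:4].tolist())
E
```

```text
[[[13, 99, 159], [15, 13, 161], [15, 10, 203], [13, 11, 211], [15, 13, 193], [13, 22, 140]], [[12, 54, 174], [17, 10, 221], [13, 10, 226], [17, 10, 224], [17, 10, 224], [13, 11, 204]], [[14, 30, 201], [13, 10, 227], [17, 10, 226], [17, 10, 225], [17, 10, 223], [13, 10, 219]], [[12, 34, 202], [17, 10, 227], [13, 10, 227], [15, 9, 225], [17, 10, 223], [15, 12, 220]], [[13, 87, 185], [13, 16, 222], [13, 10, 226], [17, 10, 225], [13, 10, 223], [13, 30, 205]]]
[ 0.39947435 -0.20603787  0.19864553] [[322.44015528 191.5950526 ]]
[[[12, 141, 134], [14, 137, 171], [14, 139, 172], [14, 136, 169], [14, 138, 168], [14, 142, 167], [14, 145, 164]], [[14, 146, 159], [14, 137, 173], [13, 105, 162], [13, 17, 132], [13, 23, 132], [13, 118, 162], [14, 140, 167]], [[14, 137, 168], [14, 134, 175], [12, 26, 174], [17, 10, 224], [15, 9, 220], [12, 35, 169], [14, 141, 166]], [[13, 138, 165], [14, 132, 176], [13, 14, 222], [15, 11, 229], [17, 10, 227], [16, 16, 209], [14, 140, 168]], [[10, 83, 151], [14, 133, 177], [13, 25, 212], [17, 10, 229], [17, 10, 228], [12, 34, 202], [14, 143, 166]], [[174, 8, 159], [11, 90, 153], [14, 132, 170], [13, 56, 195], [13, 60, 190], [13, 135, 162], [10, 70, 150]], [[168, 8, 160], [165, 6, 161], [0, 13, 158], [8, 41, 155], [7, 35, 155], [4, 13, 160], [168, 8, 162]]]
```

```bash
sed -i 's/h\[...,1\]>150)&(h/h[...,1]>th)\&(h/; s/^def amber(c):/def amber(c,th=150):/; s/am=cv2.dilate(amber(W)/am=cv2.dilate(amber(W,110)/' h.py
cat >> h.py <<'E'
def aim(xy,z,v=.1):
    "line to xy,z and take out the servo offset in xy"
    bot.line_to([*xy,z],max_speed=v); bot.hold(.15); d=np.array(xy)-bot.current_ee_pos()[:2]
    return np.array(xy)+np.clip(d,-.003,.003)
def pick(xy,a):
    xy=np.array(xy); P=[*xy,UP]; go(P,best(P,a)); bot.set_gripper(OPEN); bot.hold(.1)
    w=wj(xy); 
    if w is None or w[0]>.03: raise RuntimeError(f"jar? {w}")
    d=w[1]-xy
    if w[0]>.006: go([*w[1],UP],None); w=wj(w[1])
    xy=w[1] if np.linalg.norm(d)>.006 else xy+.6*d
    c=aim(xy,H+.015,.2); bot.line_to([*c,H],max_speed=.05)
    bot.set_gripper(0,25); bot.line_to([*c,UP],max_speed=.2)
    return np.round(d,4),xy.round(4),round(bot.current_opening()*92,1)
def place(xy,a,floor=.010):
    P=[*xy,UP]; go(P,best(P,a),.25); c=aim(xy,floor+H+.012,.15)
    f0=bot.current_contact_force()[2]; z=floor+H+.006
    while z>floor+H-.003:
        z-=.001; bot.line_to([*c,z],max_speed=.03); f=bot.current_contact_force()
        if f[2]-f0>4: break
    e=bot.current_ee_pos(); bot.set_gripper(.34); bot.line_to([*c,UP],max_speed=.2)
    return round(e[2]-floor-H,4),np.round(f,1),(e[:2]-xy).round(4)
E
python3 - <<'E'
from h import *
car=np.array([.4772,.0047]);ca=1.711
print(pick((.400,-.207),0))
r,ok=getcar(car,ca);print(r,ok)
assert np.linalg.norm(r[0]-car)<.003
F=frame(ca); t=car+F@[-.0425,0]      # carrier -x side; tangential = carrier y
print(place(t,ca)); print("mid",wj(car,.067),"out",wj(t,.067),bot.current_clock())
bot.set_gripper(OPEN); save(bot.read_camera("wrist"),"w3")
E
```

```text
(array([ 0.0015, -0.0005]), array([ 0.4009, -0.2073]), 14.9)
(array([0.47710879, 0.00507108]), np.float64(1.7140794246504603), array([0.1438, 0.1437]), [np.int64(18), np.int64(16), np.int64(17), np.int64(15)], array([-0.003,  0.007, -0.008,  0.003])) True
(np.float64(-0.0002), array([-1.8,  0. ,  6.4]), array([-0.0003,  0.0001]))
mid (np.float64(0.004098413511247951), array([0.47883424, 0.00094151]), array([327.45070423, 155.35915493]), np.int32(142)) out (np.float64(0.0011521988944045722), array([ 0.43416017, -0.00188101]), array([323.60869565, 205.5942029 ]), np.int32(276)) 24.75
```

View pics/w3.png

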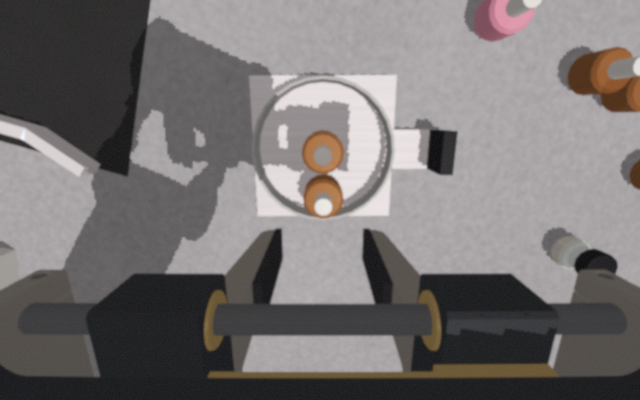

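Two jars now stand in the tin, at (322,150) and (323,200), with the pattern as intended. At the upper right two amber jars now seem to touch, near (600,75), so one may have been knocked. I'll look from above.

```bash
python3 - <<'E'
from h import *
W=bot.read_camera("wrist"); print(onplane(W,[[592,72],[622,95],[637,172]],.02).round(3))
bot.goto([.40,.15,.25],best([.40,.15,.25],0))
T=bot.read_camera("top"); 
for p,n,a,s in jars(T,40,600): print(np.round(p,1),n,a,s,onplane(T,[p],.0565)[0].round(4))
cv2.imwrite("pics/c4.png",cv2.resize(T["pixels"][150:310,280:510],None,fx=3.4,fy=3.4,interpolation=cv2.INTER_CUBIC)); print(bot.current_clock())
E
```

```text
[[ 0.587 -0.238]
 [ 0.572 -0.274]
 [ 0.502 -0.321]]
[353.4 118.4] 130 442 [339, 116, 27, 26] [ 0.8016 -0.061 ]
[636.9 166.5] 31 96 [635, 171, 5, 31] [ 0.666  -0.7785]
[435.6 202.9] 33 350 [424, 198, 34, 21] [ 0.5874 -0.2463]
[481.6 237.6] 33 185 [468, 232, 19, 16] [ 0.5022 -0.3497]
[325.8 275.1] 197 345 [322, 246, 20, 36] [0.4274 0.0153]
26.3667
```

View pics/c4.png

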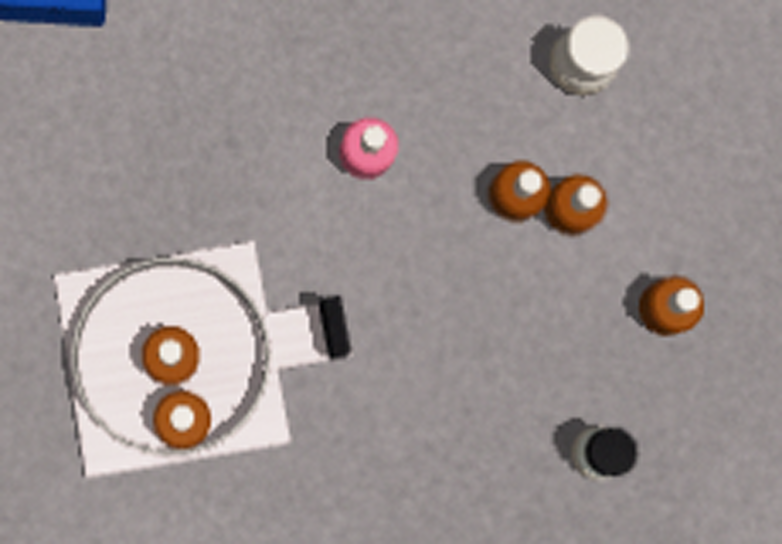

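The knock is confirmed: one jar moved to (0.587,-0.246), now next to its neighbour at (0.576,-0.287). Both are upright, and the tin jars are well placed. I'll pick those two with the fingers closing across their joining line.

```bash
cat > run.py <<'E'
from h import *
import sys
def cyc(j,a,loc,ta,car=np.array([.4771,.0049]),ca=1.7125):
    print(pick(j,a))
    r,ok=getcar(car,ca);print(r[0].round(4),round(float(r[1]),4),r[2],ok)
    if np.linalg.norm(r[0]-car)>.004: print("CARRIER MOVED?"); sys.exit()
    t=car+frame(ca)@loc
    print(place(t,ca+ta)); w=wj(t,.067); print("err",None if w is None else (w[1]-t).round(4),bot.current_clock())
E
python3 - <<'E'
from run import *
cyc((.5870,-.2463),-.26,[.0425,0],0)
cyc((.5765,-.2872),-.26,[0,.0425],np.pi/2)
E
```

```text
(array([ 0.0018, -0.0005]), array([ 0.5881, -0.2466]), 15.2)
[0.4767 0.0049] 1.7163 [0.1446 0.144 ] True
(np.float64(-0.0003), array([-4.1, -0.1, 10.7]), array([-0.0004, -0.0001]))
err [-0.0007 -0.0004] 36.6583
(array([0.0013, 0.0003]), array([ 0.5773, -0.287 ]), 15.1)
[0.4769 0.005 ] 1.7117 [0.1444 0.144 ] True
(np.float64(-0.0002), array([-0.8,  0.8,  6. ]), array([-0.0008,  0.0002]))
err [-0.0002 -0.    ] 46.9
```

```bash
python3 - <<'E'
from run import *
cyc((.5025,-.3503),0,[0,-.0425],np.pi/2)
P=[.35,.25,.25]; bot.goto(P,best(P,0))
T=bot.read_camera("top")
print(plate(T,(.4771,.0049),1.7125),bot.current_clock())
cv2.imwrite("pics/c5.png",cv2.resize(T["pixels"][100:320,280:510],None,fx=2.7,fy=2.7,interpolation=cv2.INTER_CUBIC))
h=cv2.cvtColor(T["pixels"],cv2.COLOR_BGR2HSV)[...,2]
for ce,s in blobs(h<40,30,300):
    g=onplane(T,[ce],.047)[0]
    if np.linalg.norm(g-[.4935,-.109])<.03: print("grip",g,s)
E
```

```text
(array([ 0.0008, -0.0005]), array([ 0.503 , -0.3506]), 15.4)
[0.477  0.0051] 1.7142 [0.1439 0.1438] True
(np.float64(-0.0002), array([-1.7,  1. ,  6. ]), array([-0.0007,  0.0003]))
err [-0.0001 -0.0008] 56.9583
(array([0.47677001, 0.00477846]), np.float64(1.7139120949241726), array([0.1443, 0.1439]), [np.int64(18), np.int64(18), np.int64(17), np.int64(18)], array([-0.005,  0.002,  0.001,  0.002])) 58.2583
grip [ 0.49250613 -0.10640754] [374 237   8  18  95]
```

View pics/c5.png

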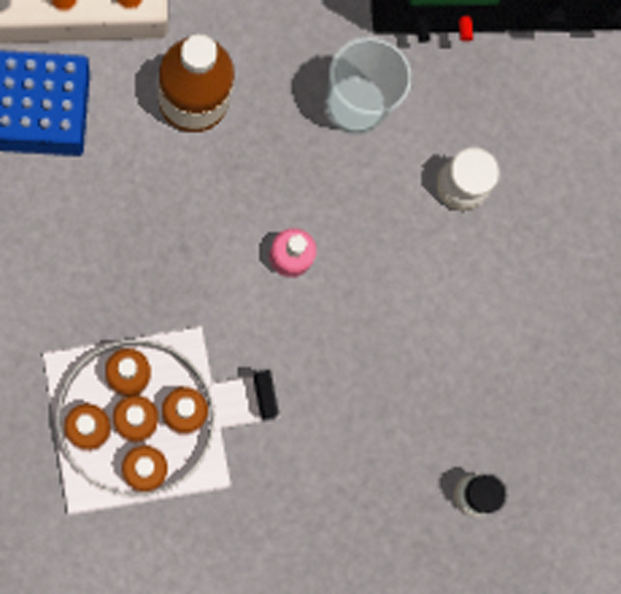

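All five jars stand in the tin in a cross, centre at (135,417); bystanders are untouched and the carrier has not moved. Gripping the grip plate now and sliding to the mouth.

```bash
python3 - <<'E'
from h import *
car=np.array([.4773,.0047]);ca=1.7135
g=car-.115*frame(ca)[:,1]; print("grip",g)
# common branch with safe last joint for both headings
br=min([0,np.pi],key=lambda b:max(abs(bot.inverse_kinematics([*p,.1],rot(x+b))[5]) for p,x in((g,ca),(BAY-.115*frame(BA)[:,1],BA))))
json.dump(br,open("br.json","w"))
bot.set_gripper(.44)
bot.goto([*g,.17],rot(ca+br)); c=aim(g,.075,.15)
bot.line_to([*c,.022],max_speed=.06); print(bot.current_contact_force().round(1),bot.current_ee_pos().round(4))
bot.set_gripper(0,35); print("width",bot.current_opening()*92,bot.current_contact_force().round(1))
F=frame(BA); m=BAY+F@[0,-.29]; t=m-.115*F[:,1]
bot.line_to([*t,.0225],rot(BA+br),max_speed=.06); bot.hold(.2)
e=bot.current_ee_pos(); print("ee",e.round(4),"want",t.round(4),bot.current_contact_force().round(1),bot.current_opening()*92,bot.current_clock())
T=bot.read_camera("top"); r=plate(T,m,BA); print(r,"bayframe",F.T@(r[0]-BAY),np.degrees(r[1]-BA))
cv2.imwrite("pics/c6.png",cv2.resize(T["pixels"][130:350,120:450],None,fx=2.4,fy=2.4,interpolation=cv2.INTER_CUBIC))
E
```

```text
grip [ 0.49365528 -0.10913104]
[-0.1  0.4  0.3] [ 0.493  -0.1089  0.0224]
width 11.823554105992198 [ 0.1 -1.7  0.7]
ee [ 0.485  -0.0271  0.0222] want [ 0.4855 -0.0272] [-2.  -1.3 -3.1] 11.838701521681475 64.2917
(array([0.50304385, 0.08658981]), np.float64(1.4341627442422034), array([0.1436, 0.1445]), [np.int64(9), np.int64(14), np.int64(18), np.int64(10)], array([ 0.009,  0.015, -0.015, -0.02 ])) bayframe [ 2.86309391e-04 -2.89826066e-01] 0.7714723799783453
```

View pics/c6.png

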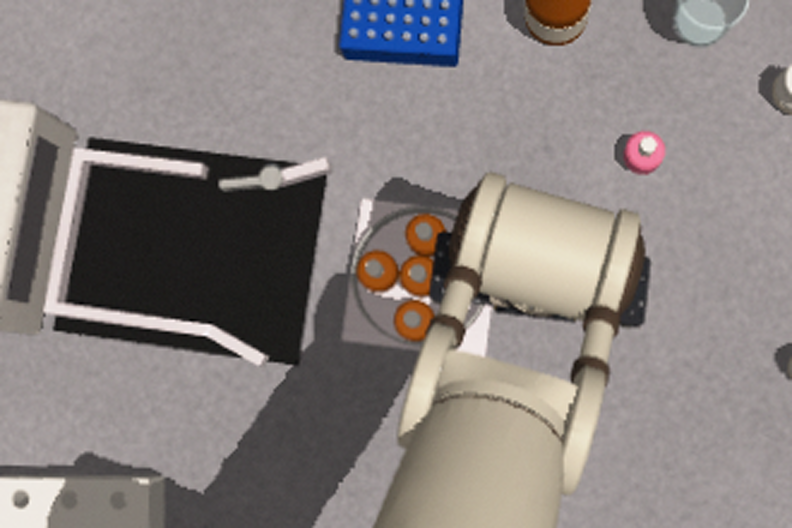

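The carrier is at the mouth, on the centre line, with the jars standing. Inserting with force monitoring.

```bash
cat > ins.py <<'E'
from h import *
F=frame(BA);br=json.load(open("br.json"))
def push(ys,xo=0,fmax=30,v=.06):
    for y in ys:
        p=BAY+F@[xo,y-.115]; bot.line_to([*p,.0225],rot(BA+br),max_speed=v)
        f=bot.current_contact_force(); l=F.T@f[:2]; b=F.T@(bot.current_ee_pos()[:2]-BAY)
        print(f"y {y:.3f} ee {b.round(4)} f {l.round(1)} fz {f[2]:.1f} xo {xo:.4f} t {bot.current_clock():.1f}")
        if abs(l[0])>5: xo+=np.clip(l[0]*1e-4,-.001,.001)
        if -l[1]>fmax or abs(l[0])>30: print("STOP");break
    return xo
E
python3 - <<'E'
from ins import *
push(np.r_[np.arange(-.27,-.10,.02),np.arange(-.10,-.019,.01)],0)
save(bot.read_camera("top"),"t7")
E
```

```text
y -0.270 ee [-0.    -0.384] f [0.7 2. ] fz -5.3 xo 0.0000 t 64.8
y -0.250 ee [-1.000e-04 -3.642e-01] f [0.8 1.4] fz -5.3 xo 0.0000 t 65.3
y -0.230 ee [-2.000e-04 -3.442e-01] f [0.3 1.6] fz -5.8 xo 0.0000 t 65.8
y -0.210 ee [-1.000e-04 -3.243e-01] f [1.  3.3] fz -4.4 xo 0.0000 t 66.3
y -0.190 ee [-3.000e-04 -3.043e-01] f [0.2 1.9] fz -4.5 xo 0.0000 t 66.8
y -0.170 ee [-0.001  -0.2854] f [-3.4 -2.5] fz -1.4 xo 0.0000 t 67.2
y -0.150 ee [-0.0007 -0.265 ] f [-2.8 -1.6] fz -2.7 xo 0.0000 t 67.7
y -0.130 ee [-0.0003 -0.2448] f [-2.8 -0.1] fz -3.9 xo 0.0000 t 68.2
y -0.110 ee [-2.000e-04 -2.249e-01] f [-1.9 -0.6] fz -2.7 xo 0.0000 t 68.7
y -0.100 ee [-1.00e-04 -2.15e-01] f [-2.9 -0. ] fz -3.3 xo 0.0000 t 69.0
y -0.090 ee [-1.000e-04 -2.049e-01] f [-2.7 -0.5] fz -4.2 xo 0.0000 t 69.3
y -0.080 ee [-1.000e-04 -1.949e-01] f [-2.6 -0.4] fz -4.2 xo 0.0000 t 69.6
y -0.070 ee [-0.     -0.1849] f [-3.4  0. ] fz -4.1 xo 0.0000 t 70.0
y -0.060 ee [-0.     -0.1749] f [-3.3 -0.3] fz -3.5 xo 0.0000 t 70.3
y -0.050 ee [-0.     -0.1649] f [-3.6 -0.8] fz -4.3 xo 0.0000 t 70.6
y -0.040 ee [-0.     -0.1549] f [-3.7 -0.3] fz -4.2 xo 0.0000 t 70.9
y -0.030 ee [-0.     -0.1449] f [-3.6 -0.5] fz -3.7 xo 0.0000 t 71.2
y -0.020 ee [-0.     -0.1349] f [-3.1 -1.2] fz -2.7 xo 0.0000 t 71.5
```

```bash
sed -i 's/\.0225/.0219/' ins.py; python3 - <<'E'
from ins import *
push([-.02,-.012,-.008,-.005,-.003,-.001,.0005,.002,.0035,.005],0,fmax=22,v=.03)
T=bot.read_camera("top");cv2.imwrite("pics/c8.png",cv2.resize(T["pixels"][170:320,100:310],None,fx=3.6,fy=3.6,interpolation=cv2.INTER_CUBIC))
E
```

```text
y -0.020 ee [ 1.00e-04 -1.35e-01] f [-4.4 -2. ] fz 0.0 xo 0.0000 t 71.8
y -0.012 ee [ 0.0004 -0.1279] f [-3.8 -7. ] fz 0.9 xo 0.0000 t 72.3
y -0.008 ee [ 0.0003 -0.1241] f [-4.1 -6.4] fz 2.0 xo 0.0000 t 72.5
y -0.005 ee [ 0.0004 -0.1212] f [-4.1 -6.6] fz 2.2 xo 0.0000 t 72.8
y -0.003 ee [ 0.0004 -0.1194] f [-4.2 -8. ] fz 1.4 xo 0.0000 t 73.0
y -0.001 ee [ 0.0004 -0.1175] f [-5.1 -8.5] fz 2.1 xo 0.0000 t 73.3
y 0.001 ee [-0.     -0.1159] f [-3.6 -7.3] fz 0.9 xo -0.0005 t 73.5
y 0.002 ee [ 0.0004 -0.1139] f [-1.6 -5.9] fz 0.0 xo -0.0005 t 73.8
y 0.004 ee [ 0.0004 -0.1123] f [-2.3 -5.2] fz -0.7 xo -0.0005 t 74.0
y 0.005 ee [ 0.0004 -0.1122] f [ -3.2 -10.8] fz 1.7 xo -0.0005 t 74.3
```

View pics/c8.png

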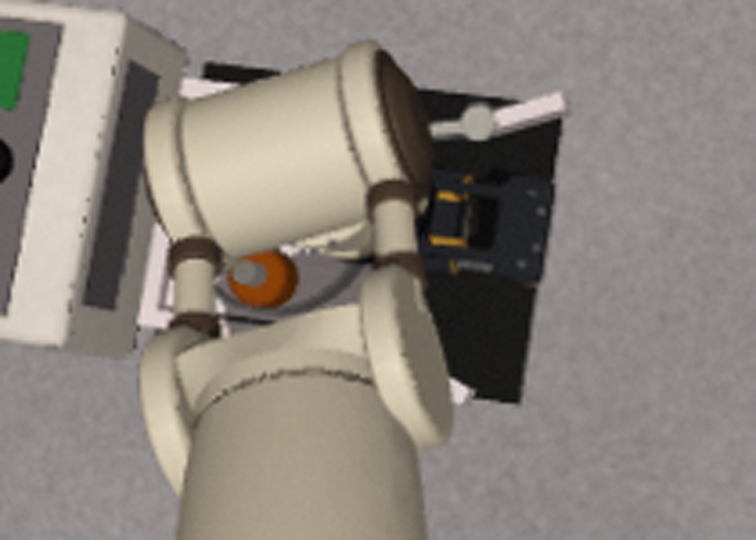

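The catch is visible at (445,128), though the arm covers most of the bay. The force dropped after y≈0 and then rose at the stop. I'll press once more to confirm, then release and look.

```bash
python3 - <<'E'
from ins import *
push([.0065,.008,.0095],-.0005,fmax=22,v=.03)
push([.0045],-.0005,v=.03)
bot.set_gripper(.42); e=bot.current_ee_pos(); bot.line_to([*e[:2],.17],max_speed=.12)
bot.goto([.45,-.05,.25],best([.45,-.05,.25],0))
T=bot.read_camera("top");save(T,"t9"); r=plate(T,BAY,BA,it=2);print(r,F.T@(r[0]-BAY))
def dot(im,k,o,X,col):
    u,v=project(T,X)[0]; cv2.circle(im,(int((u+.5-o[0])*k),int((v+.5-o[1])*k)),2,col,-1)
im=cv2.resize(T["pixels"][180:305,110:270],None,fx=4.8,fy=4.8,interpolation=cv2.INTER_CUBIC)
dot(im,4.8,(110,180),[*(BAY+F@[.063,-.074]),.023],(0,255,255))
cv2.imwrite("pics/c9.png",im);print(bot.current_clock())
E
```

```text
y 0.006 ee [ 0.0004 -0.1123] f [ -3.9 -16.5] fz 4.5 xo -0.0005 t 74.6
y 0.008 ee [ 0.0004 -0.1123] f [ -2.8 -22.3] fz 7.1 xo -0.0005 t 74.8
STOP
y 0.004 ee [ 0.0004 -0.1123] f [-2.  -8.3] fz -0.3 xo -0.0005 t 75.1
(array([0.55495785, 0.37402785]), np.float64(1.427267126362022), array([0.1581, 0.1449]), [np.int64(9), np.int64(18), np.int64(16), np.int64(18)], array([ 0.013, -0.003, -0.001,  0.009])) [0.00863446 0.0021431 ]
79.1333
```

View pics/c9.png

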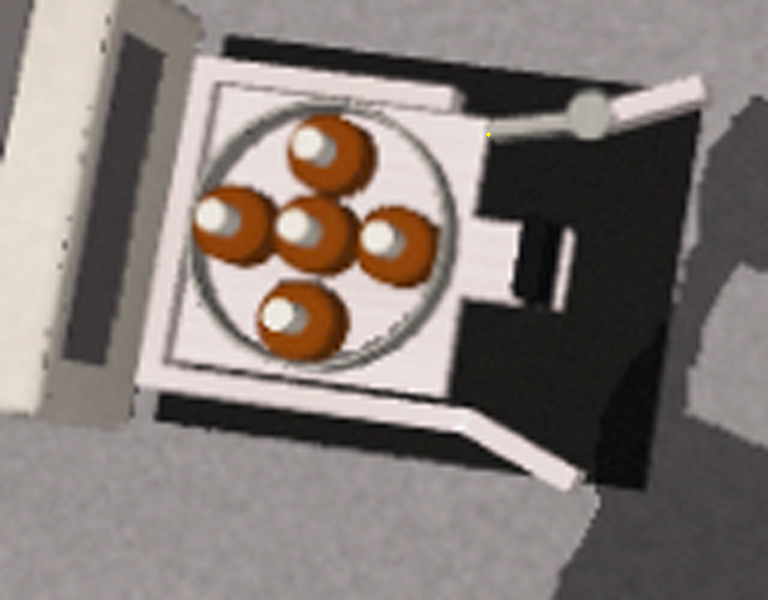

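The carrier is home against the stop, with all five jars upright in the tin. The catch is back at its rest slope, with its tip at (490,129) just behind the rear corner. Gripper is clear, so I'm handing in.

```bash
python3 -c "
from workcell import bot
bot.hold(.5);print(bot.job_done())"
```

```text
the job is handed in; nothing more can be done
None
```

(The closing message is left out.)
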